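# Press a re-glued notebook: push it home and spin the wing screw down

## Robot

A 6-joint arm with a two-finger parallel gripper is mounted at the origin on a cart in front of the work surface, level with it; the furniture and walls round the work are solid. World frame = base frame: x ahead of the robot, y to its left, z up, the work surface at z = 0. Lengths are in mm, angles in degrees, forces in N, time in s.
With the tool pointing down it reaches from about 275 to 1000 mm from the base axis. Payload 8.4 kg.
Tool frame: the origin (TCP) lies midway between the tips of the shut fingers; the grasp point (between the pads) lies 19 mm behind it; z points along the fingers, y is the direction in which the jaws open and shut (so a half turn about z gives the same grasp; the last joint's range is limited). The gripper opens to 85 mm and grips with 20 to 120 N. Pads are 22 mm wide; open, the fingers measure 114 mm over their backs; the gripper's body (76 mm by 85 mm) begins 54 mm behind the grasp point. The pads swing forward as they close: fully open they stand 13 mm farther back than shut.
Start: joints at [64.779, 20.225, 93.587, -0, 66.188, -0.138], TCP at [264.966, 566.057, 231.281] pointing down, gripper open.
Joint ranges: [-150.9, 150.9], [-52.94, 120.26], [3.33, 152.33], [-74.26, 254.26], [0, 154.13], [-172.89, 172.89]. Speed limits (degrees/s): [127.2, 127.2, 159.86, 180, 180, 180].

## Interface

Orientations are given as [roll, pitch, yaw] about the fixed x, y, z axes, in that order (R = Rz(yaw) Ry(pitch) Rx(roll)).
In Python, from rig import bot, cams, job gives the robot as it stands. The module is installed in compiled form; this text tells all that it offers.
- The arm moves only by the tool apply_moves, never from a script. Its argument "series" is a list of rows, each a list of 6 numbers: the shift along the tool's x, y, z in units of 100 cm (1.0 is 100 cm), then the turn, a rotation vector about the tool's x, y, z in units of 60 degrees (1.0 is 60 degrees). A call has 1 to 20 rows; each row is the pose to reach, as a shift and turn from the pose commanded when the call began, along the tool's axes at that moment; what a row does not reach only later rows make up. A row lasts 1/12 s, in which the tool goes at most 41.7 mm and 7.16 degrees, less where a joint would pass 70% of its speed; a pose out of reach is approached as far as the arm can. A call with a number of a shift or a turn outside -1 to 1 is refused whole. A call with a gripper value outside its range is refused whole. "grip" is the opening, from -1 (shut) to 1 (fully open), set as the call begins (left out, the last holds). The fingers move at their own pace and stop on an object; "newtons" is the grip in N (left out, the last holds). Time passes only in rows, so rows that repeat a pose let the fingers close. It gives the time, the measured TCP pose, the force and the opening at its end, in the units of the state.
- bot.get_state(): the state, without advancing time (a new reading comes with each control period).
- cams.get_image(name): name is "scene" or "top"; returns the picture (480x640x3 uint8, red, green, blue); there is no depth.
- cams.camera_params(name): a dict with "fovy" (degrees; the focal length in pixels is half the picture's height over the tangent of half this angle, whatever the lens; pixels are square), "cx", "cy" (the principal point, pixels), "eye" and "attitude" of the camera in the world. Camera axes: x right, y up, looking along -z (the intrinsics and any distortion apply to the point x, -y, -z); pixel columns grow to the right and rows downward; lengths in mm; the calibration is good to about 2 mm. A picture is of the moment at which its call begins. camera_params takes no time and is no camera call.
- job.finish_job(): hands the job in, once; it reports no verdict.
The state is a dict: "time": time; "q": joint angles; "dq": joint speeds; "effort": joint torques, N m; "eef_pos": TCP position; "eef_rot": TCP orientation; "force": force on the tool from outside, world axes, zero at the start; "wrist_torque": the same for the moment, N m; "gripper_width": opening from 0.0 (shut) to 1.0 (fully open).
Only numpy, scipy, OpenCV 4.12 (cv2) and the standard library are available. Lean on these libraries where they do the work, as an engineer would, in place of code of your own. Each camera call takes 0.05 s, during which the arm holds its last target. There are 200 camera calls.

## Task

The spine of the green notebook has just been glued and must set under pressure. With the fingertips only, push the notebook straight back on the base of the wooden book press until its spine lies flat against the backboard, then stroke the wings of the press screw round clockwise (seen from above), stroke after stroke, until the foot clamps the notebook firmly, and leave it so. Do not pinch or lift anything, neither the wings nor the notebook, and leave the other things on the desk where they are.

Things in the scene. Friction and masses are not known exactly. Their poses are not given: they have to be found in the camera images.
- book_press: Bench book press of pale wood, fixed to the desk; place and yaw differ each time. Origin: on the desk top (z = 0) straight below the screw's axis; x points from the open front to the backboard, y left, z up. Base board from x = -115 to +68 mm, 220 mm wide (y), its top at z = 14 mm, where the notebook lies.
- press_stop (a point): Middle of the backboard's front face, 10 mm above the base board and 48 mm behind the screw's axis: where the middle of the notebook's spine belongs (same axes as the press). The backboard is 220 mm wide, 18 mm thick, its top 128 mm above the desk; it leaves no room for a finger behind the wings.
- press_boss (a point): Top centre of the brass bush (19 mm diameter) on the screw's axis, 83 mm above the desk. Round it a steel boss, 32 mm diameter, top 77 mm. A steel arm 32 mm wide runs back from it to the backboard (ribs up to 86 mm, more than 8 mm behind the axis), where its flange, 70 wide and 4 mm thick, reaches up to 110 mm. Hit none of these with the fingertips.
- wing_screw (a joint): Turn of the wing screw (rad), growing clockwise from above (tightening, down 5 mm a turn). Starts loose at 0.3 to 2.4. At 0 the foot is 5.5 mm above the notebook, it meets it at about 6.9 and the screw stops dead at 8.9, clamped with some 26 N; 10 N is reached at about 7.5, and 8.2 is firm. Friction about 0.035 Nm (1.5 N on a wing); it stays where it is left.
- screw_top (a point): Top centre of the hub (13 mm diameter), on the screw's axis; 117.5 mm above the desk at joint value 0, sinking 5 mm a turn. Two flat upright wings, 6 mm thick, opposite each other, reach 38 mm from the axis and from 19 mm below this point to 3 mm above it (6 mm above beyond 19 mm radius). Both have red inlays. x of this frame points along wing 1.
- wing1_push_inlay: Red soft inlay on wing 1's face that is pushed to tighten (it trails when turning clockwise), 22 (radial) x 2 x 16 (high) mm. Origin: its centre, 24 mm from the screw's axis, 6 mm below screw_top; its outer face is 4.2 mm from the wing's middle plane.
- wing1_back_inlay: The like red inlay on the other face of wing 1 (pushing it would loosen). Touching both inlays of a wing at once with the fingers counts as pinching it.
- wing2_push_inlay: The like red inlay on the push face of wing 2; same size and offsets, half a turn round the axis.
- wing2_back_inlay: The like red inlay on the other face of wing 2 (pushing it would loosen).
- press_foot: Rubber-faced grey steel pressure foot 70 (x) x 140 (y) x 10 mm thick, centred on the screw axis; it does not turn but sinks with the screw. Origin: centre of its underside. It is sprung: about 15 N per mm once it touches.
- notebook: Green A5 hardback notebook with a cream blank label, 148 (x) x 210 (y) x 20 mm thick, 0.2 to 0.45 kg, lying flat and loose on the base board under the foot. Origin: centre of its underside; x points to the spine. At the start it stands out 35 to 55 mm from its place, askew by up to 0.12 rad and off the middle by up to 8 mm.
- notebook_spine (a point): Middle of the spine face, half way up (10 mm above the underside).
- notebook_front (a point): Middle of the fore edge (the edge towards the robot, opposite to the spine), half way up; the place to push.
- glue_bottle: White glue bottle with a blue cap, 32 mm diameter, 70 mm high, standing to the right of the press; leave it. Origin: centre of its underside.
- seal_stamp: Upright wooden seal stamp 22 x 30 x 60 mm, standing to the left of the press; leave it. Origin: centre of its underside.
- desk_stapler: Blue stapler 35 x 128 x 62 mm at the left; leave it. Origin: centre of its underside.
- cutter_knife: Yellow box cutter 22 x 186 x 17 mm at the left near the desk's edge; leave it.
- marker: Yellow highlighter 18 x 88 x 18 mm at the right; leave it.
- navy_wallet: Navy wallet 106 x 206 x 17 mm at the right; leave it.

How it is judged:
By the outcome, as a careful person would: the job done as asked, in the order asked, and still so for the second after the job is handed in, with the robot touching nothing.
It also fails if it takes over 64 s, if anything falls off the work surface, if the arm or the gripper's body presses on something with over 40 N, if the wrist force passes 120 N, or if a joint passes its speed limit or range.

## Working session

There is one attempt and no reset: what is moved stays moved. The work goes in short steps, Python scripts to look and compute and a tool call to move; the robot and the scene stay as the last step left them, time stands still between calls to the robot, and variables do not carry over. Pictures are saved under pics/ and viewed, about 8 in all and at most 12, crops included, and the job is handed in when it is done.

Besides the shell and the picture viewer there is one more tool, called by a JSON object that holds its "op" and its "data", one argument or row to a line. apply_moves: Moves the arm, as the interface text tells. Its arguments: {"type":"object","properties":{"series":{"type":"array","items":{"type":"array","items":{"type":"number","minimum":-1,"maximum":1}}},"grip":{"type":"number"},"newtons":{"type":"number"}},"required":["series"]}

```bash
mkdir -p pics; python3 - <<'E'
from rig import bot,cams,job
import cv2
for n in("scene","top"):
    cv2.imwrite(f"pics/{n}0.png",cams.get_image(n)[:,:,::-1]); print(n,cams.camera_params(n))
print(bot.get_state())
E
```

```text
scene {'fovy': 45.987392233147304, 'cx': 322.2697137294217, 'cy': 238.19897748865796, 'eye': array([   8.63733491, 1292.79872789,  822.55498831]), 'attitude': array([  61.95223358,    1.17555812, -155.60933124])}
top {'fovy': 46.53967391018555, 'cx': 317.2014773001787, 'cy': 242.70998375634144, 'eye': array([ 364.87513493,  100.1468254 , 1490.58595262]), 'attitude': array([  8.40464236,   0.45619505, -90.44914865])}
{'time': 0.1, 'q': array([ 6.47775940e+01,  2.02585242e+01,  9.36254753e+01,  7.96219995e-04,
        6.61891375e+01, -1.37615162e-01]), 'dq': array([-0.06467521, -0.06330906, -0.13925674, -0.00454104, -0.04088536,
        0.12363925]), 'effort': array([-6.26468027e-04, -6.06362915e+01, -3.42816746e+01,  2.49949139e-06,
        4.02322970e-03,  3.71506883e-05]), 'eef_pos': array([264.78336473, 565.65285092, 230.63176847]), 'eef_rot': array([-1.79926865e+02, -9.03698272e-04,  1.54914887e+02]), 'force': array([-0.02136107,  0.13710109, -0.04592276]), 'wrist_torque': array([-0.02051629,  0.03652508, -0.03307546]), 'gripper_width': 0.9979906720943801}
```

View pics/scene0.png

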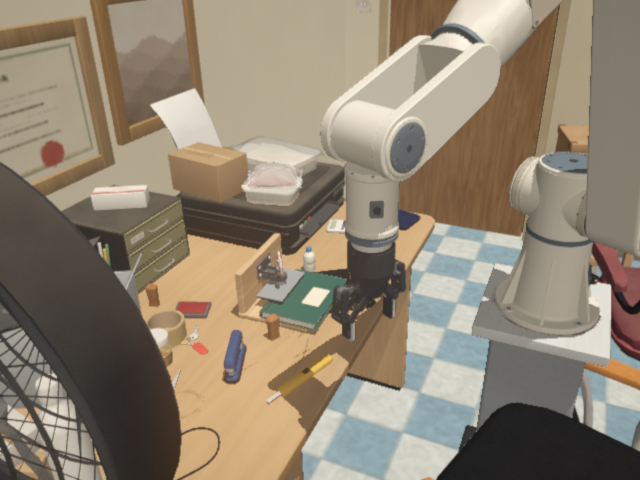

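View pics/top0.png

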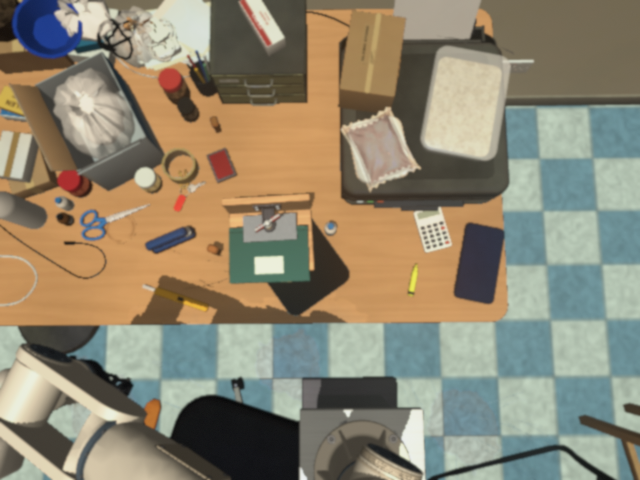

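```bash
cat > h.py <<'E'
import numpy as np,cv2
from scipy.spatial.transform import Rotation as R
from rig import bot,cams,job
def cam(n):
    p=cams.camera_params(n); f=240/np.tan(np.radians(p['fovy']/2))
    return p,f,R.from_euler('xyz',p['attitude'],degrees=True).as_matrix()
def proj(n,X):
    p,f,M=cam(n); c=(np.atleast_2d(X)-p['eye'])@M
    return np.c_[p['cx']+f*c[:,0]/-c[:,2],p['cy']+f*c[:,1]/c[:,2]]
def ray(n,uv,z):
    p,f,M=cam(n); uv=np.atleast_2d(uv)
    d=np.c_[(uv[:,0]-p['cx'])/f,-(uv[:,1]-p['cy'])/f,-np.ones(len(uv))]@M.T
    z=np.broadcast_to(z,len(uv))
    return p['eye']+d*((z-p['eye'][2])/d[:,2])[:,None]
def crop(n,name,u0,v0,w,h,s):
    im=cams.get_image(n)[v0:v0+h,u0:u0+w,::-1]
    cv2.imwrite(name,cv2.resize(im,None,fx=s,fy=s,interpolation=cv2.INTER_CUBIC))
E
python3 - <<'E'
from h import *
a=cv2.resize(cams.get_image("top")[185:325,200:360,::-1],(640,560)[::1],interpolation=cv2.INTER_CUBIC)
cv2.imwrite("pics/t1.png",cv2.resize(cams.get_image("top")[190:310,205:345,::-1],(700,600),interpolation=cv2.INTER_CUBIC))
crop("scene","pics/s1.png",225,225,130,110,5.4)
print(proj("top",[264.8,565.6,230.6]),proj("scene",[264.8,565.6,230.6]))
E
```

```text
[[111.75529942 372.54894381]] [[369.10833151 332.8768631 ]]
```

View pics/t1.png

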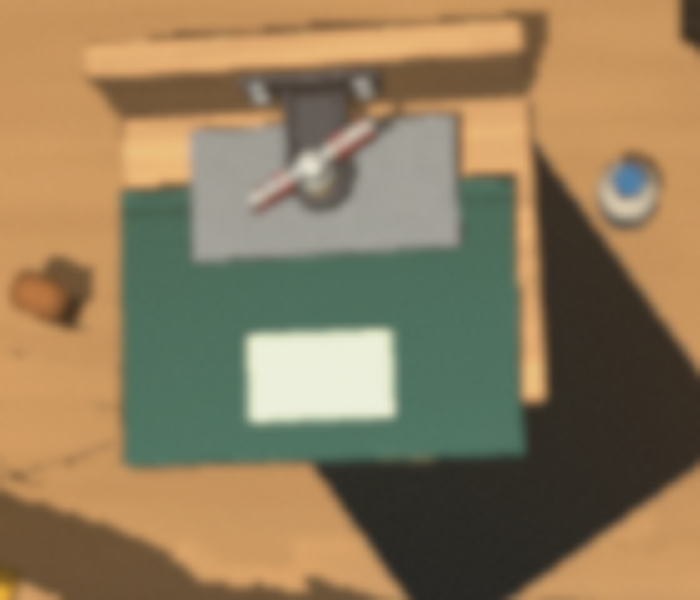

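View pics/s1.png

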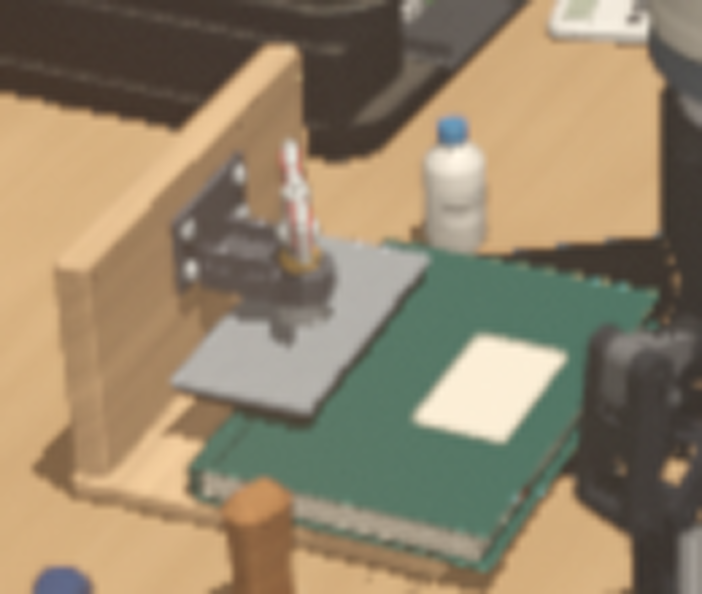

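```bash
python3 - <<'E'
from h import *
from scipy.optimize import least_squares
T=lambda a:np.array(a,float)/5+[205,190]-.4
S=lambda a:np.array(a,float)/5.4+[225,225]-.4
# model pts in press frame
P=[[48,110,128],[48,-110,128],[66,110,128],[66,-110,128],[0,0,116],[35,70,47],[35,-70,47],[-35,-70,47],[-35,70,47]]
o=T([(92,77),(524,48),(85,48),(520,18),(310,163),(192,131),(458,114),(460,246),(193,262)])
PS=[[48,110,128],[66,110,128],[66,-110,128],[35,70,47],[-35,70,47],[-35,-70,47],[0,0,116]]
PS=[[48,110,128],[66,110,128],[48,-110,128],[-35,70,47],[-35,-70,47],[0,0,116]]
oS=S([(95,270),(58,262),(298,52),(308,408),(428,258),(294,185)])
def W(p,P): 
    c,s=np.cos(p[2]),np.sin(p[2]); P=np.array(P,float); return np.c_[p[0]+c*P[:,0]-s*P[:,1],p[1]+s*P[:,0]+c*P[:,1],P[:,2]]
ft=lambda p:(proj("top",W(p,P))-o).ravel(); fs=lambda p:(proj("scene",W(p,PS))-oS).ravel()
for f in(ft,fs,lambda p:np.r_[ft(p),fs(p)]):
    r=least_squares(f,[450,200,0]); print(r.x[:2],np.degrees(r.x[2])); print(r.fun.reshape(-1,2).round(1).tolist())
p=r.x
print("screw",ray("top",T([(310,163)]),116),"tips",ray("top",T([(252,207),(376,124)]),121))
n=ray("top",T([(122,190),(515,178),(525,455),(125,466)]),34); print(n)
c,s=np.cos(p[2]),np.sin(p[2]); print("in press",(n[:,:2]-p[:2])@np.array([[c,-s],[s,c]]))
print(ray("top",T([(630,180)]),70),ray("top",T([(25,292)]),60))
E
```

```text
[620.63853744 234.4590147 ] 3.149131441657921
[[-1.2, 0.4], [0.3, 0.7], [-0.1, -0.8], [0.7, -0.4], [0.6, 0.2], [-0.5, 0.0], [-0.7, 0.0], [0.5, -0.2], [0.5, 0.0]]
[621.1076402  234.53080957] 4.259903142559239
[[-0.7, -0.0], [-0.7, 0.2], [-0.2, -1.0], [1.0, 0.3], [0.2, -0.6], [0.5, 0.8]]
[620.7492534  234.39984879] 3.4950973386863313
[[-1.3, 0.6], [0.2, 0.4], [-0.2, -0.6], [0.5, -0.7], [0.6, 0.1], [-0.5, 0.1], [-0.7, -0.1], [0.5, -0.4], [0.6, 0.1], [-1.0, -0.3], [-0.9, -0.1], [0.6, -1.0], [0.7, 0.3], [0.6, -0.5], [0.7, 0.8]]
screw [[621.13900536 235.86298145 116.        ]] tips [[598.19646785 264.16234269 121.        ]
 [639.72742124 202.44098243 121.        ]]
[[622.79727571 343.68198753  34.        ]
 [627.32873002 135.14313769  34.        ]
 [480.29727036 130.70005348  34.        ]
 [476.31310062 339.87244217  34.        ]]
in press [[   8.7063944   108.95402213]
 [   0.516239    -99.47320096]
 [-146.51260919  -94.94452292]
 [-137.73756465  114.08169647]]
[[619.24103797  74.83491164  70.        ]] [[564.98929521 388.85717037  60.        ]]
```

```bash
cat >> h.py <<'E'
C=np.array([620.75,234.5]); YAW=3.3
def W(x,y,z):
    a=np.radians(YAW); return np.array([C[0]+np.cos(a)*x-np.sin(a)*y,C[1]+np.sin(a)*x+np.cos(a)*y,z])
def to(pos,yaw):
    s=bot.get_state(); M=R.from_euler('xyz',s['eef_rot'],degrees=True); N=R.from_euler('xyz',[180,0,yaw],degrees=True)
    print(((M.inv().apply(pos-s['eef_pos']))/1000).round(4).tolist()+((M.inv()*N).as_rotvec(degrees=True)/60).round(4).tolist())
E
python3 - <<'E'
from h import *
print(W(-173,7,0)); to(W(-173,7,230),183.3)
E
```

```text
[447.63391754 231.52981605   0.        ]
[-0.3073, -0.2253, 0.0011, -0.0006, -0.0001, -0.4731]
```

{"op": "apply_moves", "data": {
  "series": [
    [-0.307,-0.225,0,0,0,-0.473],
    [-0.307,-0.225,0,0,0,-0.473],
    [-0.307,-0.225,0,0,0,-0.473],
    [-0.307,-0.225,0,0,0,-0.473],
    [-0.307,-0.225,0,0,0,-0.473],
    [-0.307,-0.225,0,0,0,-0.473],
    [-0.307,-0.225,0,0,0,-0.473],
    [-0.307,-0.225,0,0,0,-0.473],
    [-0.307,-0.225,0,0,0,-0.473],
    [-0.307,-0.225,0,0,0,-0.473],
    [-0.307,-0.225,0,0,0,-0.473],
    [-0.307,-0.225,0,0,0,-0.473],
    [-0.307,-0.225,0,0,0,-0.473],
    [-0.307,-0.225,0,0,0,-0.473]
  ],
  "grip": 1
}}

```text
time: 1.42
eef_pos: [447.0, 233.2, 231.2]
eef_rot: [180.0, -0.0, -176.6]
force: [0.3, 0.3, 0.2]
gripper_width: 0.998
```

{"op": "apply_moves", "data": {
  "series": [
    [0,0,0.035,0,0,0],
    [0,0,0.07,0,0,0],
    [0,0,0.105,0,0,0],
    [0,0,0.14,0,0,0],
    [0,0,0.17,0,0,0],
    [0,0,0.195,0,0,0],
    [0,0,0.21,0,0,0],
    [0,0,0.22,0,0,0],
    [0,0,0.223,0,0,0],
    [0,0,0.223,0,0,0]
  ]
}}

```text
time: 2.25
eef_pos: [447.2, 232.7, 8.0]
eef_rot: [-180.0, -0.0, -176.6]
force: [-0.2, -0.9, -0.6]
gripper_width: 0.998
```

```bash
python3 - <<'E'
from h import *
print(bot.get_state()['eef_pos'],bot.get_state()['force'])
crop("scene","pics/s2.png",225,225,150,120,5)
E
```

```text
[447.24331255 232.72362585   7.960023  ] [-0.16247811 -0.8874054  -0.59172162]
```

View pics/s2.png

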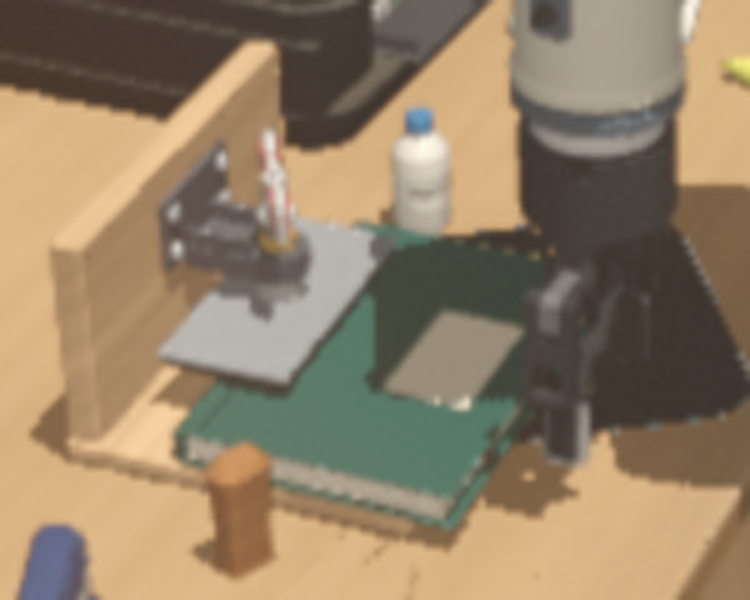

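{"op": "apply_moves", "data": {
  "series": [
    [-0.004,0,0,0,0,0],
    [-0.008,0,0,0,0,0],
    [-0.012,0,0,0,0,0],
    [-0.015,0,0,0,0,0],
    [-0.018,0,0,0,0,0],
    [-0.021,0,0,0,0,0],
    [-0.024,0,0,0,0,0],
    [-0.027,0,0,0,0,0],
    [-0.03,0,0,0,0,0],
    [-0.033,0,0,0,0,0],
    [-0.036,0,0,0,0,0],
    [-0.039,0,0,0,0,0],
    [-0.042,0,0,0,0,0],
    [-0.045,0,0,0,0,0],
    [-0.048,0,0,0,0,0],
    [-0.05,0,0,0,0,0]
  ]
}}

```text
time: 3.63
eef_pos: [498.0, 235.1, 8.3]
eef_rot: [180.0, 0.0, -176.7]
force: [-1.5, -0.8, -1.1]
gripper_width: 1.0
```

{"op": "apply_moves", "data": {
  "series": [
    [-0.002,0,0,0,0,0],
    [-0.004,0,0,0,0,0],
    [-0.006,0,0,0,0,0],
    [-0.008,0,0,0,0,0],
    [-0.008,0,0,0,0,0]
  ]
}}

```text
time: 4.05
eef_pos: [506.2, 235.6, 8.4]
eef_rot: [180.0, 0.0, -176.7]
force: [-0.4, 0.8, -0.0]
gripper_width: 1.002
```

{"op": "apply_moves", "data": {
  "series": [
    [-0.001,0,0,0,0,0],
    [-0.002,0,0,0,0,0],
    [-0.003,0,0,0,0,0],
    [-0.004,0,0,0,0,0],
    [-0.004,0,0,0,0,0]
  ]
}}

```text
time: 4.47
eef_pos: [509.6, 235.6, 8.3]
eef_rot: [-180.0, -0.0, -176.7]
force: [-3.7, -0.7, 3.3]
gripper_width: 1.003
```

```bash
python3 - <<'E'
from h import *
crop("top","pics/t2.png",205,190,140,120,5)
E
```

```text
(no output)
```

View pics/t2.png

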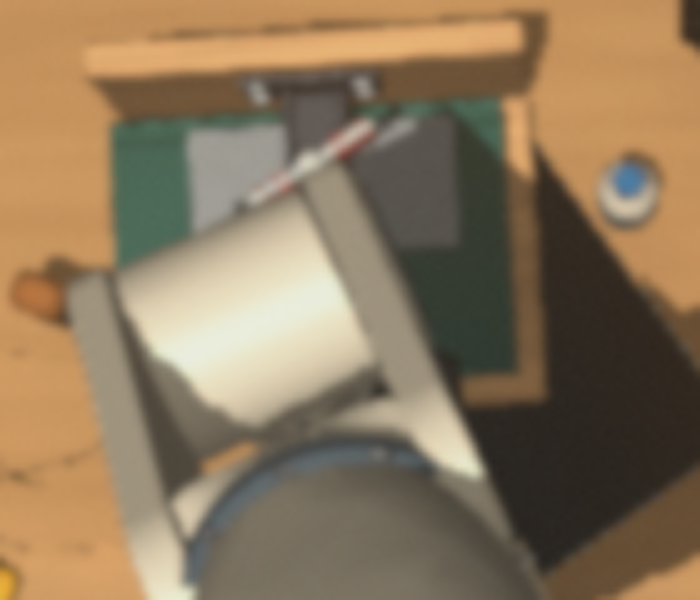

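{"op": "apply_moves", "data": {
  "series": [
    [-0.001,0,0,0,0,0],
    [-0.002,0,0,0,0,0],
    [-0.003,0,0,0,0,0],
    [-0.003,0,0,0,0,0],
    [-0.003,0,0,0,0,0]
  ]
}}

```text
time: 4.93
eef_pos: [510.6, 235.6, 8.1]
eef_rot: [-180.0, -0.2, -176.7]
force: [-11.4, 1.8, 8.1]
gripper_width: 1.004
```

{"op": "apply_moves", "data": {
  "series": [
    [0.005,0,0,0,0,0],
    [0.015,0,0,0,0,0],
    [0.03,0,0,0,0,0],
    [0.045,0,0,0,0,0],
    [0.045,0,-0.03,0,0,0],
    [0.045,0,-0.07,0,0,0],
    [0.045,0,-0.11,0,0,0],
    [0.045,0,-0.15,0,0,0],
    [0.045,0,-0.15,0,0,0],
    [0.045,0,-0.15,0,0,0],
    [0.045,0,-0.15,0,0,0],
    [0.045,0,-0.15,0,0,0]
  ],
  "newtons": 20
}}

```text
time: 5.93
eef_pos: [466.7, 232.8, 157.0]
eef_rot: [-180.0, -0.1, -176.7]
force: [-0.2, -0.7, 0.0]
gripper_width: 1.001
```

```bash
python3 - <<'E'
from h import *
crop("scene","pics/s3.png",225,225,150,120,5)
def pose(th,tang,r,z):
    a=np.radians(th); e=np.array([np.cos(a),np.sin(a)]); t=np.array([-e[1],e[0]]); return W(*(r*e+tang*t),z),th-90+YAW
for th,tg in((121,27),(121,21)):
    p,y=pose(th,tg,28,150); print(p,y); to(p,y)
for k in range(1,11):
    f=np.radians(6*k); c=np.array([15.2,28]); M=np.array([[np.cos(f),-np.sin(f)],[np.sin(f),np.cos(f)]]); d=(c-M@c)/1000
    print([*d.round(4).tolist(),0,0,0,k/10],end=", ")
E
```

```text
[582.66661668 242.41554892 150.        ] 34.3
[-0.1164, 0.0029, 0.0065, -0.0031, 0.0005, 2.4833]
[587.62320645 245.79670522 150.        ] 34.3
[-0.1215, 0.006, 0.0065, -0.0031, 0.0005, 2.4833]
[0.003, -0.0014, 0, 0, 0, 0.1], [0.0062, -0.0025, 0, 0, 0, 0.2], [0.0094, -0.0033, 0, 0, 0, 0.3], [0.0127, -0.0038, 0, 0, 0, 0.4], [0.016, -0.0038, 0, 0, 0, 0.5], [0.0194, -0.0036, 0, 0, 0, 0.6], [0.0226, -0.003, 0, 0, 0, 0.7], [0.0258, -0.002, 0, 0, 0, 0.8], [0.0289, -0.0008, 0, 0, 0, 0.9], [0.0318, 0.0008, 0, 0, 0, 1.0],
```

View pics/s3.png

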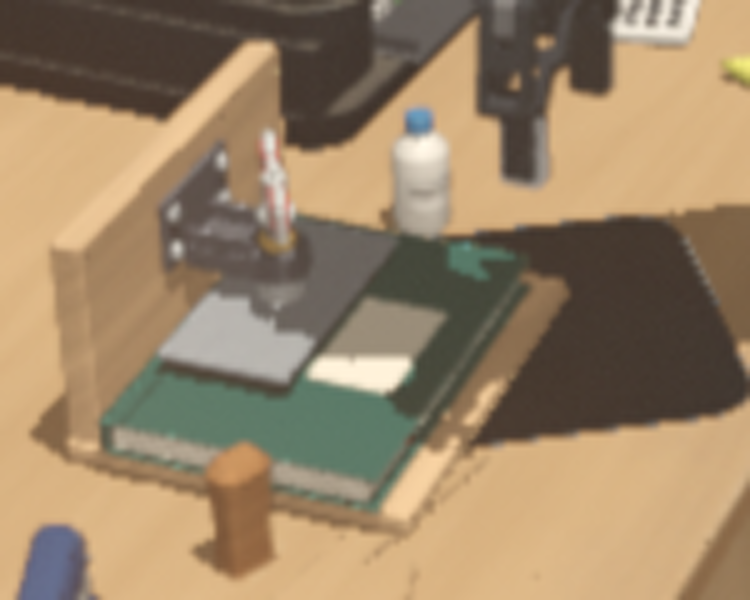

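{"op": "apply_moves", "data": {
  "series": [
    [0,0,-0.02,0,0,0.11],
    [0,0,-0.02,0,0,0.22],
    [0,0,-0.02,0,0,0.33],
    [0,0,-0.02,0,0,0.44],
    [0,0,-0.02,0,0,0.55],
    [0,0,-0.02,0,0,0.66],
    [0,0,-0.02,0,0,0.77],
    [0,0,-0.02,0,0,0.88],
    [0,0,-0.02,0,0,1],
    [0,0,-0.02,0,0,1]
  ],
  "grip": -1
}}

```text
time: 6.82
eef_pos: [466.9, 232.9, 176.7]
eef_rot: [-179.9, -0.0, 123.0]
force: [-0.1, 0.4, 0.3]
gripper_width: -0.0
```

{"op": "apply_moves", "data": {
  "series": [
    [0,0,0,0,0,0.11],
    [0,0,0,0,0,0.22],
    [0,0,0,0,0,0.33],
    [0,0,0,0,0,0.44],
    [0,0,0,0,0,0.55],
    [0,0,0,0,0,0.66],
    [0,0,0,0,0,0.77],
    [0,0,0,0,0,0.88],
    [0,0,0,0,0,1],
    [0,0,0,0,0,1]
  ]
}}

```text
time: 7.65
eef_pos: [467.1, 233.0, 177.2]
eef_rot: [-179.9, 0.1, 63.2]
force: [0.2, 0.5, 0.0]
gripper_width: 0.002
```

```bash
cat >> h.py <<'E'
def pose(th,tang,r,z):
    a=np.radians(th); e=np.array([np.cos(a),np.sin(a)]); t=np.array([-e[1],e[0]]); return W(*(r*e+tang*t),z),th-90+YAW
E
python3 - <<'E'
from h import *
print(bot.get_state()['q'])
to(*pose(121,27,28,150))
E
```

```text
[ 2.63483266e+01  1.47208321e+01  1.09067814e+02 -1.01966840e-03
  5.63139416e+01  5.31555629e+01]
[0.0605, 0.0989, 0.027, -0.0006, 0.0016, 0.4816]
```

{"op": "apply_moves", "data": {
  "series": [
    [0.012,0.02,0,0,0,0.1],
    [0.024,0.04,0,0,0,0.2],
    [0.036,0.06,0.005,0,0,0.3],
    [0.048,0.08,0.015,0,0,0.4],
    [0.06,0.099,0.027,0,0,0.48],
    [0.06,0.099,0.027,0,0,0.48],
    [0.06,0.099,0.027,0,0,0.48]
  ]
}}

```text
time: 8.23
eef_pos: [582.7, 242.0, 149.4]
eef_rot: [-180.0, 0.2, 34.8]
force: [-0.5, 0.4, -0.4]
gripper_width: 0.005
```

```bash
python3 - <<'E'
from h import *
to(*pose(121,24,28,95))
crop("scene","pics/s4.png",225,205,130,110,5.4)
E
```

```text
[0.0034, -0.0003, 0.0544, -0.0006, 0.0027, 0.0092]
```

View pics/s4.png

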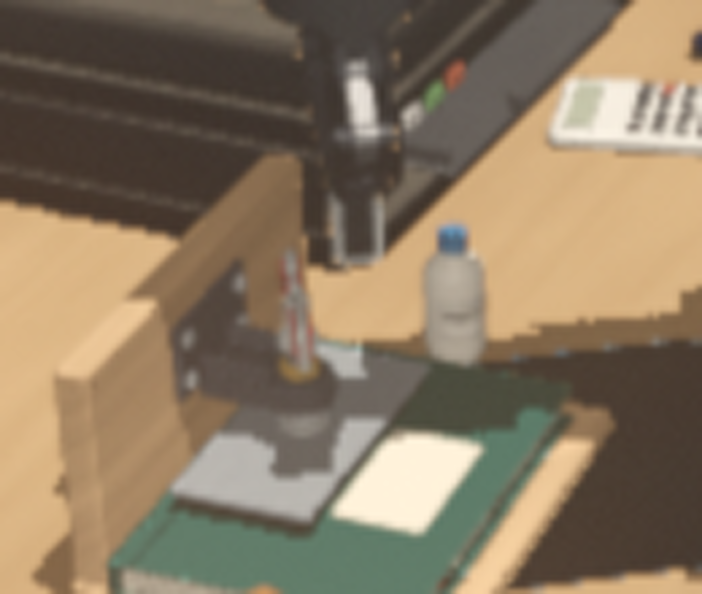

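{"op": "apply_moves", "data": {
  "series": [
    [0.003,0,0.015,0,0,0],
    [0.003,0,0.03,0,0,0],
    [0.003,0,0.045,0,0,0],
    [0.003,0,0.054,0,0,0],
    [0.003,0,0.054,0,0,0]
  ]
}}

```text
time: 8.7
eef_pos: [583.5, 243.6, 95.7]
eef_rot: [-180.0, 0.2, 34.7]
force: [0.3, -0.8, 0.3]
gripper_width: -0.002
```

{"op": "apply_moves", "data": {
  "series": [
    [0.003,0,0,0,0,0],
    [0.006,0,0,0,0,0],
    [0.009,0,0,0,0,0],
    [0.009,0,0,0,0,0],
    [0.009,0,0,0,0,0]
  ]
}}

```text
time: 9.12
eef_pos: [593.4, 249.5, 97.9]
eef_rot: [180.0, -0.1, 34.5]
force: [-0.2, -0.0, -0.3]
gripper_width: -0.003
```

```bash
python3 - <<'E'
from h import *
to(*pose(121,15.2,28,95))
E
```

```text
[-0.001, -0.0002, 0.0029, 0.0002, -0.001, 0.0036]
```

{"op": "apply_moves", "data": {
  "series": [
    [0.003,-0.0014,0,0,0,0.1],
    [0.0062,-0.0025,0,0,0,0.2],
    [0.0094,-0.0033,0,0,0,0.3],
    [0.0127,-0.0038,0,0,0,0.4],
    [0.016,-0.0038,0,0,0,0.5],
    [0.0194,-0.0036,0,0,0,0.6],
    [0.0226,-0.003,0,0,0,0.7],
    [0.0258,-0.002,0,0,0,0.8],
    [0.0289,-0.0008,0,0,0,0.9],
    [0.0318,0.0008,0,0,0,1.0],
    [0.0318,0.0008,0,0,0,1.0]
  ]
}}

```text
time: 10.03
eef_pos: [619.7, 266.5, 97.2]
eef_rot: [180.0, 0.0, -25.8]
force: [-1.4, -0.6, 0.2]
gripper_width: -0.001
```

```bash
python3 - <<'E'
from h import *
print(bot.get_state()['force'])
to(*pose(61,15.2,28,95))
crop("scene","pics/s5.png",225,205,130,110,5.4)
E
```

```text
[-1.44640954 -0.59114501  0.15670097]
[-0.0003, 0.0004, 0.0022, 0.0002, 0.0003, -0.0012]
```

View pics/s5.png

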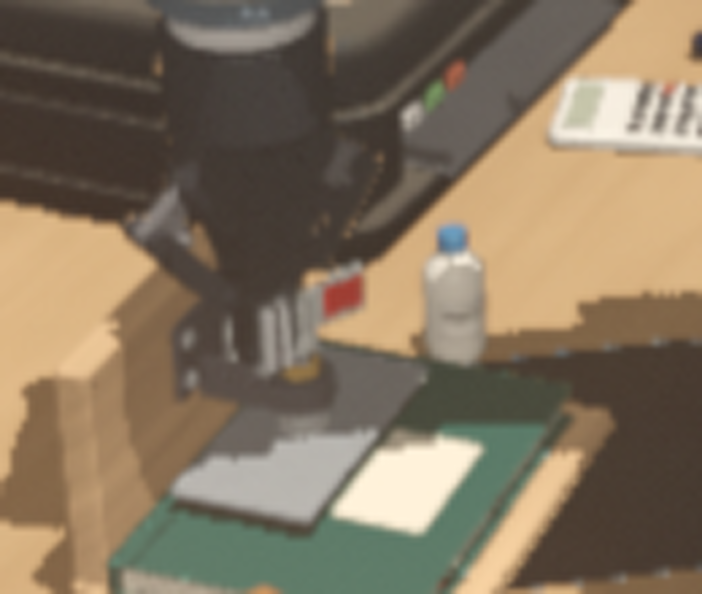

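{"op": "apply_moves", "data": {
  "series": [
    [-0.004,0,0,0,0,0],
    [-0.01,0,0,0,0,0],
    [-0.01,0,-0.02,0,0,0],
    [-0.01,0,-0.045,0,0,0],
    [-0.01,0,-0.045,0,0,0],
    [-0.01,0,-0.045,0,0,0]
  ]
}}

```text
time: 10.58
eef_pos: [611.1, 271.6, 144.1]
eef_rot: [-179.8, -0.1, -25.4]
force: [-0.2, 0.1, -0.2]
gripper_width: 0.002
```

{"op": "apply_moves", "data": {
  "series": [
    [-0.0015,0.004,0,0,0,-0.11],
    [-0.003,0.008,0,0,0,-0.22],
    [-0.0045,0.012,0,0,0,-0.33],
    [-0.006,0.016,0,0,0,-0.44],
    [-0.007,0.02,0,0,0,-0.55],
    [-0.008,0.025,0,0,0,-0.66],
    [-0.009,0.03,0,0,0,-0.77],
    [-0.011,0.034,0,0,0,-0.88],
    [-0.0117,0.0358,0,0,0,-1],
    [-0.0117,0.0358,0,0,0,-1]
  ]
}}

```text
time: 11.42
eef_pos: [583.4, 243.2, 141.4]
eef_rot: [-180.0, 0.1, 34.9]
force: [-0.2, -0.2, 0.3]
gripper_width: 0.002
```

{"op": "apply_moves", "data": {
  "series": [
    [-0.0015,0.004,0,0,0,-0.11],
    [-0.003,0.008,0,0,0,-0.22],
    [-0.0045,0.012,0,0,0,-0.33],
    [-0.006,0.016,0,0,0,-0.44],
    [-0.007,0.02,0,0,0,-0.55],
    [-0.008,0.025,0,0,0,-0.66],
    [-0.009,0.03,0,0,0,-0.77],
    [-0.011,0.034,0,0,0,-0.88],
    [-0.0117,0.0358,0,0,0,-1],
    [-0.0117,0.0358,0,0,0,-1]
  ]
}}

```text
time: 12.25
eef_pos: [594.9, 207.1, 141.7]
eef_rot: [-180.0, 0.0, 94.6]
force: [-1.0, 0.1, 0.5]
gripper_width: 0.001
```

{"op": "apply_moves", "data": {
  "series": [
    [-0.0015,0.004,0,0,0,-0.11],
    [-0.003,0.008,0,0,0,-0.22],
    [-0.0045,0.012,0,0,0,-0.33],
    [-0.006,0.016,0,0,0,-0.44],
    [-0.007,0.02,0,0,0,-0.55],
    [-0.008,0.025,0,0,0,-0.66],
    [-0.009,0.03,0,0,0,-0.77],
    [-0.011,0.034,0,0,0,-0.88],
    [-0.0117,0.0358,0,0,0,-1],
    [-0.0117,0.0358,0,0,0,-1]
  ]
}}

```text
time: 13.08
eef_pos: [631.9, 198.7, 141.8]
eef_rot: [-180.0, -0.0, 154.5]
force: [-0.2, 0.5, 0.1]
gripper_width: 0.001
```

```bash
python3 - <<'E'
from h import *
to(*pose(241,25.2,28,95))
print(W(0,0,0))
E
```

```text
[0.0003, -0.0006, 0.0468, -0.0002, -0.0002, 0.0028]
[620.75 234.5    0.  ]
```

{"op": "apply_moves", "data": {
  "series": [
    [0,0,0.015,0,0,0],
    [0,0,0.03,0,0,0],
    [0,0,0.046,0,0,0],
    [0,0,0.046,0,0,0],
    [0.003,0,0.046,0,0,0],
    [0.007,0,0.046,0,0,0],
    [0.01,0,0.046,0,0,0],
    [0.01,0,0.046,0,0,0]
  ]
}}

```text
time: 13.75
eef_pos: [622.5, 203.5, 97.3]
eef_rot: [180.0, 0.0, 154.4]
force: [-0.8, -0.9, 0.3]
gripper_width: 0.003
```

{"op": "apply_moves", "data": {
  "series": [
    [0.003,-0.0014,0,0,0,0.1],
    [0.0062,-0.0025,0,0,0,0.2],
    [0.0094,-0.0033,0,0,0,0.3],
    [0.0127,-0.0038,0,0,0,0.4],
    [0.016,-0.0038,0,0,0,0.5],
    [0.0194,-0.0036,0,0,0,0.6],
    [0.0226,-0.003,0,0,0,0.7],
    [0.0258,-0.002,0,0,0,0.8],
    [0.0289,-0.0008,0,0,0,0.9],
    [0.0318,0.0008,0,0,0,1.0]
  ]
}}

```text
time: 14.58
eef_pos: [594.4, 217.3, 96.9]
eef_rot: [180.0, 0.0, 94.1]
force: [-0.6, -1.4, -0.5]
gripper_width: -0.005
```

{"op": "apply_moves", "data": {
  "series": [
    [0.003,-0.0014,0,0,0,0.1],
    [0.0062,-0.0025,0,0,0,0.2],
    [0.0094,-0.0033,0,0,0,0.3],
    [0.0127,-0.0038,0,0,0,0.4],
    [0.016,-0.0038,0,0,0,0.5],
    [0.0194,-0.0036,0,0,0,0.6],
    [0.0226,-0.003,0,0,0,0.7],
    [0.0258,-0.002,0,0,0,0.8],
    [0.0289,-0.0008,0,0,0,0.9],
    [0.0318,0.0008,0,0,0,1.0]
  ]
}}

```text
time: 15.42
eef_pos: [592.5, 249.1, 96.8]
eef_rot: [180.0, 0.0, 34.2]
force: [-0.8, -0.9, -1.7]
gripper_width: -0.001
```

{"op": "apply_moves", "data": {
  "series": [
    [0.003,-0.0014,0,0,0,0.1],
    [0.0062,-0.0025,0,0,0,0.2],
    [0.0094,-0.0033,0,0,0,0.3],
    [0.0127,-0.0038,0,0,0,0.4],
    [0.016,-0.0038,0,0,0,0.5],
    [0.0194,-0.0036,0,0,0,0.6],
    [0.0226,-0.003,0,0,0,0.7],
    [0.0258,-0.002,0,0,0,0.8],
    [0.0289,-0.0008,0,0,0,0.9],
    [0.0318,0.0008,0,0,0,1.0],
    [0.0318,0.0008,0,0,0,1.0]
  ]
}}

```text
time: 16.33
eef_pos: [619.6, 266.6, 96.8]
eef_rot: [-180.0, -0.0, -25.8]
force: [-1.1, -0.5, -1.3]
gripper_width: -0.0
```

```bash
python3 - <<'E'
from h import *
to(*pose(61,15.2,28,95))
crop("scene","pics/s6.png",225,205,130,110,5.4)
E
```

```text
[-0.0002, 0.0004, 0.0018, -0.0003, -0.0001, -0.0021]
```

View pics/s6.png

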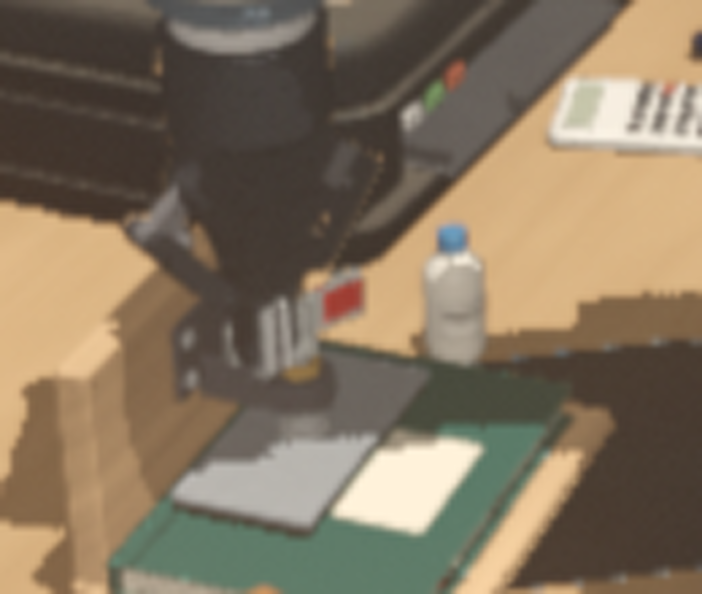

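{"op": "apply_moves", "data": {
  "series": [
    [-0.004,0,0,0,0,0],
    [-0.01,0,0,0,0,0],
    [-0.01,0,-0.02,0,0,0],
    [-0.01,0,-0.045,0,0,0],
    [-0.01,0,-0.045,0,0,0],
    [-0.01,0,-0.045,0,0,0]
  ]
}}

```text
time: 16.88
eef_pos: [611.0, 271.4, 143.1]
eef_rot: [-179.8, -0.1, -25.4]
force: [-0.3, 0.3, -0.6]
gripper_width: 0.001
```

{"op": "apply_moves", "data": {
  "series": [
    [-0.0015,0.004,0,0,0,-0.11],
    [-0.003,0.008,0,0,0,-0.22],
    [-0.0045,0.012,0,0,0,-0.33],
    [-0.006,0.016,0,0,0,-0.44],
    [-0.007,0.02,0,0,0,-0.55],
    [-0.008,0.025,0,0,0,-0.66],
    [-0.009,0.03,0,0,0,-0.77],
    [-0.011,0.034,0,0,0,-0.88],
    [-0.0117,0.0358,0,0,0,-1],
    [-0.0117,0.0358,0,0,0,-1]
  ]
}}

```text
time: 17.72
eef_pos: [583.1, 243.0, 140.3]
eef_rot: [-180.0, 0.1, 34.9]
force: [0.2, 0.2, -0.5]
gripper_width: -0.001
```

{"op": "apply_moves", "data": {
  "series": [
    [-0.0015,0.004,0,0,0,-0.11],
    [-0.003,0.008,0,0,0,-0.22],
    [-0.0045,0.012,0,0,0,-0.33],
    [-0.006,0.016,0,0,0,-0.44],
    [-0.007,0.02,0,0,0,-0.55],
    [-0.008,0.025,0,0,0,-0.66],
    [-0.009,0.03,0,0,0,-0.77],
    [-0.011,0.034,0,0,0,-0.88],
    [-0.0117,0.0358,0,0,0,-1],
    [-0.0117,0.0358,0,0,0,-1]
  ]
}}

```text
time: 18.55
eef_pos: [594.6, 206.9, 140.6]
eef_rot: [-179.9, 0.0, 94.6]
force: [-0.1, -0.2, 0.4]
gripper_width: 0.002
```

{"op": "apply_moves", "data": {
  "series": [
    [-0.0015,0.004,0,0,0,-0.11],
    [-0.003,0.008,0,0,0,-0.22],
    [-0.0045,0.012,0,0,0,-0.33],
    [-0.006,0.016,0,0,0,-0.44],
    [-0.007,0.02,0,0,0,-0.55],
    [-0.008,0.025,0,0,0,-0.66],
    [-0.009,0.03,0,0,0,-0.77],
    [-0.011,0.034,0,0,0,-0.88],
    [-0.0117,0.0358,0,0,0,-1],
    [-0.0117,0.0358,0,0,0,-1]
  ]
}}

```text
time: 19.38
eef_pos: [631.7, 198.6, 140.8]
eef_rot: [-180.0, -0.0, 154.5]
force: [-0.9, -0.4, 0.0]
gripper_width: 0.005
```

{"op": "apply_moves", "data": {
  "series": [
    [0,0,0.015,0,0,0],
    [0,0,0.03,0,0,0],
    [0,0,0.047,0,0,0],
    [0,0,0.047,0,0,0],
    [0.003,0,0.047,0,0,0],
    [0.007,0,0.047,0,0,0],
    [0.01,0,0.047,0,0,0],
    [0.01,0,0.047,0,0,0]
  ]
}}

```text
time: 20.05
eef_pos: [622.3, 203.3, 95.3]
eef_rot: [180.0, 0.0, 154.4]
force: [-0.8, -0.0, 0.7]
gripper_width: 0.004
```

{"op": "apply_moves", "data": {
  "series": [
    [0.003,-0.0014,0,0,0,0.1],
    [0.0062,-0.0025,0,0,0,0.2],
    [0.0094,-0.0033,0,0,0,0.3],
    [0.0127,-0.0038,0,0,0,0.4],
    [0.016,-0.0038,0,0,0,0.5],
    [0.0194,-0.0036,0,0,0,0.6],
    [0.0226,-0.003,0,0,0,0.7],
    [0.0258,-0.002,0,0,0,0.8],
    [0.0289,-0.0008,0,0,0,0.9],
    [0.0318,0.0008,0,0,0,1.0]
  ]
}}

```text
time: 20.88
eef_pos: [594.3, 217.1, 95.0]
eef_rot: [180.0, 0.0, 94.1]
force: [0.0, -0.5, -1.3]
gripper_width: -0.005
```

{"op": "apply_moves", "data": {
  "series": [
    [0.003,-0.0014,0,0,0,0.1],
    [0.0062,-0.0025,0,0,0,0.2],
    [0.0094,-0.0033,0,0,0,0.3],
    [0.0127,-0.0038,0,0,0,0.4],
    [0.016,-0.0038,0,0,0,0.5],
    [0.0194,-0.0036,0,0,0,0.6],
    [0.0226,-0.003,0,0,0,0.7],
    [0.0258,-0.002,0,0,0,0.8],
    [0.0289,-0.0008,0,0,0,0.9],
    [0.0318,0.0008,0,0,0,1.0]
  ]
}}

```text
time: 21.72
eef_pos: [592.2, 249.0, 94.8]
eef_rot: [180.0, 0.0, 34.1]
force: [-1.1, -1.3, -1.6]
gripper_width: 0.002
```

{"op": "apply_moves", "data": {
  "series": [
    [0.003,-0.0014,0,0,0,0.1],
    [0.0062,-0.0025,0,0,0,0.2],
    [0.0062,-0.0025,0,0,0,0.2]
  ]
}}

```text
time: 21.97
eef_pos: [596.3, 254.9, 94.8]
eef_rot: [-180.0, -0.0, 22.2]
force: [-0.7, -0.1, -0.4]
gripper_width: -0.003
```

{"op": "apply_moves", "data": {
  "series": [
    [0.003,-0.0014,0,0,0,0.1],
    [0.0062,-0.0025,0,0,0,0.2],
    [0.0062,-0.0025,0,0,0,0.2]
  ]
}}

```text
time: 22.22
eef_pos: [601.0, 259.4, 94.6]
eef_rot: [-180.0, -0.0, 10.4]
force: [-1.3, 0.3, 0.2]
gripper_width: -0.001
```

{"op": "apply_moves", "data": {
  "series": [
    [0.003,-0.0014,0,0,0,0.1],
    [0.0062,-0.0025,0,0,0,0.2],
    [0.0062,-0.0025,0,0,0,0.2]
  ]
}}

```text
time: 22.47
eef_pos: [606.6, 262.8, 94.5]
eef_rot: [-180.0, 0.0, -1.5]
force: [-1.9, -0.4, -0.8]
gripper_width: 0.003
```

{"op": "apply_moves", "data": {
  "series": [
    [0.003,-0.0014,0,0,0,0.1],
    [0.0062,-0.0025,0,0,0,0.2],
    [0.0062,-0.0025,0,0,0,0.2]
  ]
}}

```text
time: 22.72
eef_pos: [612.9, 265.1, 94.4]
eef_rot: [-180.0, 0.0, -13.4]
force: [-2.1, 1.2, 0.2]
gripper_width: -0.001
```

{"op": "apply_moves", "data": {
  "series": [
    [0.003,-0.0014,0,0,0,0.1],
    [0.0062,-0.0025,0,0,0,0.2],
    [0.0062,-0.0025,0,0,0,0.2]
  ]
}}

```text
time: 22.97
eef_pos: [619.4, 266.0, 94.3]
eef_rot: [180.0, 0.0, -25.3]
force: [-2.9, 1.0, 0.4]
gripper_width: 0.002
```

{"op": "apply_moves", "data": {
  "series": [
    [0.003,-0.0014,0,0,0,0.1],
    [0.0062,-0.0025,0,0,0,0.2],
    [0.0062,-0.0025,0,0,0,0.2]
  ]
}}

```text
time: 23.22
eef_pos: [626.1, 265.6, 94.3]
eef_rot: [180.0, 0.0, -37.3]
force: [-1.2, -1.2, -1.2]
gripper_width: -0.002
```

```bash
python3 - <<'E'
from h import *
s=bot.get_state();print(s['q'],s['force'])
to(*pose(49,15.2,28,95))
crop("scene","pics/s7.png",225,205,130,110,5.4)
E
```

```text
[2.28549395e+01 3.30919165e+01 9.21469347e+01 6.93029635e-03
 5.47662798e+01 1.50127365e+02] [-1.19252283 -1.24520021 -1.24820319]
[-0.0004, -0.0001, -0.0007, 0.0, 0.0001, 0.0071]
```

View pics/s7.png

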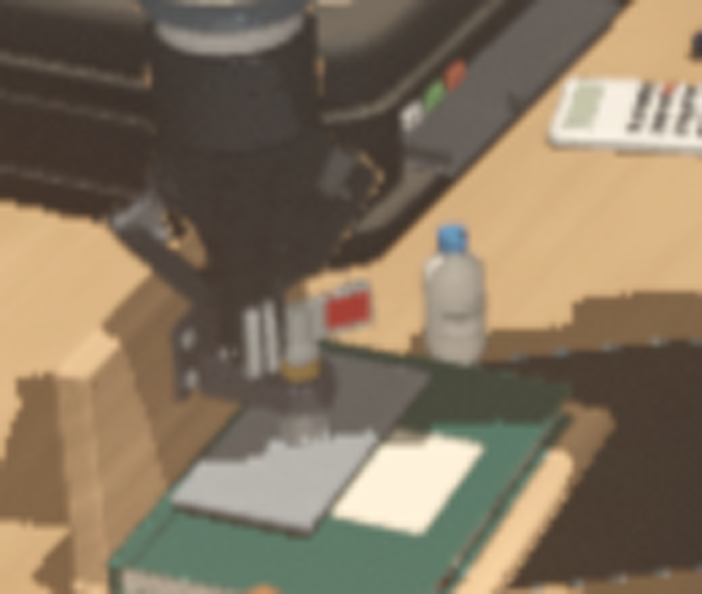

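{"op": "apply_moves", "data": {
  "series": [
    [-0.004,0,0,0,0,0],
    [-0.01,0,0,0,0,0],
    [-0.01,0,-0.02,0,0,0],
    [-0.01,0,-0.045,0,0,0],
    [-0.01,0,-0.045,0,0,0],
    [-0.01,0,-0.045,0,0,0]
  ]
}}

```text
time: 23.77
eef_pos: [619.1, 272.6, 141.3]
eef_rot: [-179.8, -0.1, -37.3]
force: [0.2, -0.2, -0.3]
gripper_width: 0.001
```

{"op": "apply_moves", "data": {
  "series": [
    [-0.0015,0.004,0,0,0,-0.11],
    [-0.003,0.008,0,0,0,-0.22],
    [-0.0045,0.012,0,0,0,-0.33],
    [-0.006,0.016,0,0,0,-0.44],
    [-0.007,0.02,0,0,0,-0.55],
    [-0.008,0.025,0,0,0,-0.66],
    [-0.009,0.03,0,0,0,-0.77],
    [-0.011,0.034,0,0,0,-0.88],
    [-0.0117,0.0358,0,0,0,-1],
    [-0.0117,0.0358,0,0,0,-1]
  ]
}}

```text
time: 24.6
eef_pos: [586.1, 250.2, 138.4]
eef_rot: [180.0, 0.1, 23.0]
force: [-0.1, -0.5, 0.3]
gripper_width: 0.005
```

{"op": "apply_moves", "data": {
  "series": [
    [-0.0015,0.004,0,0,0,-0.11],
    [-0.003,0.008,0,0,0,-0.22],
    [-0.0045,0.012,0,0,0,-0.33],
    [-0.006,0.016,0,0,0,-0.44],
    [-0.007,0.02,0,0,0,-0.55],
    [-0.008,0.025,0,0,0,-0.66],
    [-0.009,0.03,0,0,0,-0.77],
    [-0.011,0.034,0,0,0,-0.88],
    [-0.0117,0.0358,0,0,0,-1],
    [-0.0117,0.0358,0,0,0,-1]
  ]
}}

```text
time: 25.43
eef_pos: [589.8, 212.6, 138.7]
eef_rot: [-180.0, 0.0, 82.7]
force: [0.5, 1.2, -0.9]
gripper_width: 0.0
```

{"op": "apply_moves", "data": {
  "series": [
    [-0.0015,0.004,0,0,0,-0.11],
    [-0.003,0.008,0,0,0,-0.22],
    [-0.0045,0.012,0,0,0,-0.33],
    [-0.006,0.016,0,0,0,-0.44],
    [-0.007,0.02,0,0,0,-0.55],
    [-0.008,0.025,0,0,0,-0.66],
    [-0.009,0.03,0,0,0,-0.77],
    [-0.011,0.034,0,0,0,-0.88],
    [-0.0117,0.0358,0,0,0,-1],
    [-0.0117,0.0358,0,0,0,-1]
  ]
}}

```text
time: 26.27
eef_pos: [624.2, 196.7, 138.9]
eef_rot: [-180.0, -0.0, 142.5]
force: [0.8, 0.2, 0.1]
gripper_width: 0.002
```

{"op": "apply_moves", "data": {
  "series": [
    [0,0,0.015,0,0,0],
    [0,0,0.03,0,0,0],
    [0,0,0.045,0,0,0],
    [0,0,0.045,0,0,0],
    [0.003,0,0.045,0,0,0],
    [0.007,0,0.045,0,0,0],
    [0.01,0,0.045,0,0,0],
    [0.01,0,0.045,0,0,0]
  ]
}}

```text
time: 26.93
eef_pos: [616.0, 203.5, 95.3]
eef_rot: [179.9, 0.0, 142.4]
force: [-0.6, 0.4, -0.4]
gripper_width: -0.004
```

{"op": "apply_moves", "data": {
  "series": [
    [0.003,-0.0014,0,0,0,0.1],
    [0.0062,-0.0025,0,0,0,0.2],
    [0.0062,-0.0025,0,0,0,0.2]
  ]
}}

```text
time: 27.18
eef_pos: [609.8, 204.9, 95.1]
eef_rot: [179.9, 0.0, 130.2]
force: [1.6, -0.4, 1.2]
gripper_width: -0.003
```

{"op": "apply_moves", "data": {
  "series": [
    [0.003,-0.0014,0,0,0,0.1],
    [0.0062,-0.0025,0,0,0,0.2],
    [0.0062,-0.0025,0,0,0,0.2]
  ]
}}

```text
time: 27.43
eef_pos: [604.3, 207.3, 95.0]
eef_rot: [179.9, 0.1, 118.4]
force: [1.6, -3.8, 1.7]
gripper_width: 0.004
```

{"op": "apply_moves", "data": {
  "series": [
    [0.003,-0.0014,0,0,0,0.1],
    [0.0062,-0.0025,0,0,0,0.2],
    [0.0062,-0.0025,0,0,0,0.2]
  ]
}}

```text
time: 27.68
eef_pos: [600.9, 208.8, 95.3]
eef_rot: [179.8, 0.3, 106.6]
force: [9.6, -19.6, 1.1]
gripper_width: 0.001
```

{"op": "apply_moves", "data": {
  "series": [
    [-0.004,0,0,0,0,0],
    [-0.01,0,0,0,0,0],
    [-0.016,0,0,0,0,0],
    [-0.016,0,-0.03,0,0,0],
    [-0.016,0,-0.07,0,0,0],
    [-0.016,0,-0.11,0,0,0],
    [-0.056,-0.03,-0.15,0,0,0],
    [-0.096,-0.06,-0.17,0,0,0],
    [-0.136,-0.09,-0.17,0,0,0],
    [-0.176,-0.12,-0.17,0,0,0],
    [-0.2,-0.14,-0.17,0,0,0],
    [-0.2,-0.14,-0.17,0,0,0]
  ]
}}

```text
time: 28.68
eef_pos: [519.9, -21.3, 264.9]
eef_rot: [180.0, 0.0, 106.7]
force: [1.1, -0.8, 0.2]
gripper_width: 0.002
```

```bash
python3 - <<'E'
from h import *
a=cams.get_image("top")[190:310,205:345,::-1]; b=cams.get_image("scene")[205:325,225:365,::-1]
cv2.imwrite("pics/end.png",cv2.resize(np.hstack([a,b]),None,fx=2.85,fy=2.85*1.6,interpolation=cv2.INTER_CUBIC))
E
```

```text
(no output)
```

View pics/end.png

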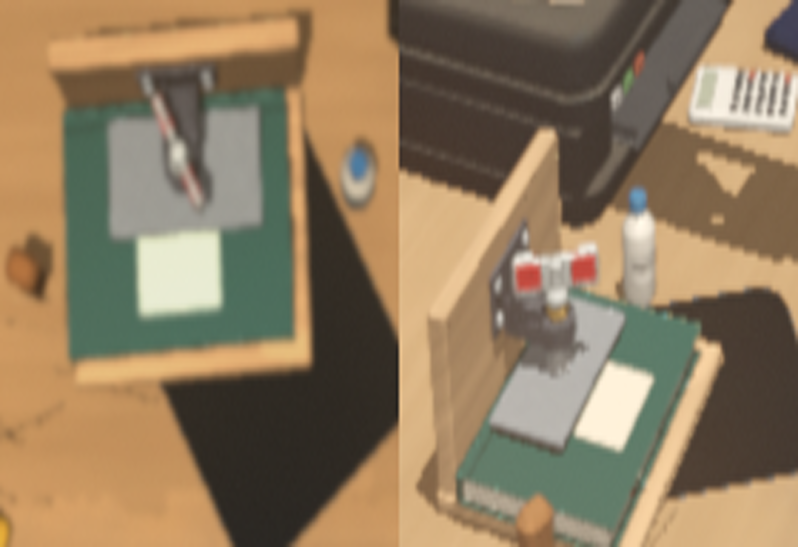

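```bash
python3 -c "
from rig import job
print(job.finish_job())"
```

```text
the job is handed in; nothing more can be done
None
```

The notebook is pushed back against the backboard and clamped, and the job is handed in at about 29 s. No verdict was reported.

- **Notebook:** I pushed it straight back with the two open fingertips. At the backboard it stopped: 3 mm of commanded travel gave 1 mm of motion and about 11 N of resistance. The last pictures show the spine lying along the board. I did not correct its sideways offset of a few millimetres, because the task asked for a straight push.
- **Screw:** I stroked the wings clockwise with the shut fingertips in four strokes, about 450° (7.8 rad) in all. At the end the wing stopped dead: resistance jumped from about 4 N to 22 N, and in the last picture the wing stood about 20° short of where the finger was commanded. I take this as the stop at 8.9. It fits a starting value of about 1.1, but I did not measure the joint value directly.
- **Last picture:** The foot is on the notebook and the robot is clear. The glue bottle and seal stamp look unmoved. The stapler, knife, marker and wallet were outside that crop, so I did not check them at the end; the arm worked well clear of them.

Two measurements were loose: the measured tool height drifted by 2–3 mm, and the force readings varied by about 1 N. Neither affected the result.

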